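# Loosen the clamp collar of a bench clicker and swing its beam aside

## Task

On the bench clicking press, roll a fingertip round the knurled rim of the clamp collar on top of the column, counter-clockwise seen from above, until the collar is two full turns looser, no more and no less. Then push the freed swing beam with the fingers round to the robot's right until it stands at its stop and the cutting die below is clear, and move away from the press. Take hold of nothing, and leave the striking lever, the die on the block and the other loose things on the bench alone.

Things in the scene. Friction and masses are not known exactly. Their poses are not given: they have to be found in the camera images.
- press: bench clicking press, fixed: green base 400 x 280 mm, 45 mm high, origin at the centre of its underside, x axis from its front (robot side) to its back. White cutting block 220 (x) x 240 mm, centred at x -70 mm, top at 75 mm. A vertical steel column stands at x +120 mm, y 0; the beam turns about it, the collar sits on its top. A stop pin 14 mm thick stands at x 164, y -79 mm, top at 150 mm
- collar_mid (a point): centre of the clamp collar, on the column's axis: a level steel ring 94 mm across (too wide to pinch), 24 mm tall, 36 upright ridges 2.7 mm high round its rim; middle 234 mm above the bench, rising 2 mm a turn. All round it is free: the beam's top is 25 mm below its underside; the column's end, 50 mm wide, stands 16 mm above its top. Red marks on both line up when tight and after each full turn
- collar (a joint): angle of the collar in rad: 0 tight (at the start), growing counter-clockwise from above as it loosens; 6.283 is one full turn; the thread ends at 22. It needs about 0.15 N m (3.5 N at the rim) to turn and stays where it is left
- beam (a joint): angle of the swing beam in rad: 0 when it points straight to the press's front over the block, growing as it swings counter-clockwise seen from above, to the robot's right; stop at 1.4. Starts between -0.12 and 0.12. Clamped while the collar is tight, free from about 1.7 turns of the collar; it then needs about 0.4 N m to turn and stays where it is left
- beam_side (a point): point on the beam's flat upright side to push, on the robot's left, 140 mm from the column's axis, 167 mm above the bench. The grey beam is 100 mm wide, reaches to 250 mm from the axis; its sides span 137 to 197 mm above the bench. The point turns with the beam: y axis out of this side, x axis from nose to column
- lever (a joint): angle of the striking lever in rad, 0 at rest, growing as it is pulled down: a steel bar with a black grip, pivoted on the robot's-right side of the beam 205 mm from the column's axis, pointing forward and up to 335 mm from the axis, 227 mm above the bench; leave alone
- heel_die_mid (a point): centre of a loose steel strip cutting die, D-shaped, 75 x 67 mm and 32 mm high, standing on the block under the beam (its top is 107 mm above the bench); leave alone
- tongue_die_mid (a point): centre of a second steel cutting die, 112 x 74 mm, 32 mm high, on the bench on the left; leave alone
- shoe_last_mid (a point): middle of a green shoe last, 260 mm long, 94 mm high, on the bench on the right; leave alone
- hammer_grip (a point): grip of a hammer lying on the bench on the left; leave alone
- cement_can_mid (a point): centre of a yellow can, 84 mm wide, 110 mm high, on the right; leave alone
- tape_roll_mid (a point): centre of an orange tape roll, 90 mm wide, 25 mm high, lying on the right; leave alone

How it is judged:
On the way, in this order (a step that is already met when the one before it is completed fails the run):
1. the collar is two full turns looser while the beam still stands over the block (value of joint collar between 11 and 14.14 rad and value of joint beam below 0.35 rad), for 0.2 s.
2. the beam is swung to the right, to its stop (value of joint beam above 1.28 rad), for 0.2 s.
At the end, for the whole second after the job is handed in: the collar stands two full turns looser than at the start, within a quarter turn; the beam is at rest at its stop (within 0.12 rad); the lever is up and the die on the block has not moved by more than 10 mm (value of joint collar between 11 and 14.14 rad and value of joint beam above 1.28 rad and angular speed of beam below 0.05 rad/s and value of joint lever below 0.15 rad and distance of heel_die_mid from where it was at the start of the episode below 0.01 m); the robot touches nothing.
It fails at once if the striking lever was worked or taken hold of (value of joint lever above 0.15 rad or contact force between lever and the fingers above 4 N).
It fails at once if the die on the block was moved or lifted (distance of heel_die_mid from where it was at the start of the episode above 0.015 m).
It fails at once if something else on the bench was moved or lifted (distance of any of tongue_die_mid, shoe_last_mid, hammer_grip, cement_can_mid, tape_roll_mid from where it was at the start of the episode above 0.03 m).
It also fails if it takes over 72 s, if anything falls off the work surface, if the arm or the gripper's body presses on something with over 40 N, if the wrist force passes 120 N, or if a joint passes its speed limit or range.

## Robot

A 7-joint arm with a two-finger parallel gripper is mounted at the origin on the work surface. World frame = base frame: x ahead of the robot, y to its left, z up, the work surface at z = 0. Lengths are in m, angles in rad, forces in N, time in s.
With the tool pointing down it reaches from about 0.4 to 0.85 m from the base axis. Payload 10.4 kg.
Tool frame: the origin (TCP) lies at the very end of the fingers, on their centre line; the grasp point (between the pads) lies 19 mm behind it (manip.tcp_to_grasp is the z of the grasp point in the tool frame, in m); z points along the fingers, x is the direction in which the jaws open and shut, and the axes are right-handed (so a half turn about z gives the same grasp; the last joint's range is limited). The gripper opens to 85 mm and grips with 20 to 120 N. Pads are 22 mm wide; open, the fingers measure 114 mm over their backs; the gripper's body (76 mm by 85 mm) begins 54 mm behind the grasp point. The pads swing forward as they close: fully open they stand 13 mm farther back than shut.
Start: joints at [-1.274, 0.332, -0.065, 1.46, 0.022, 1.35, -0.088], TCP at [0.196, 0.593, 0.231] pointing down, gripper open.
Joint ranges: [-2.6, 2.6], [-0.5, 2.12], [-1.47, 1.34], [0.16, 2.42], [-1.27, 4.41], [0.06, 2.06], [-2.6, 2.6]. Speed limits (rad/s): [2.22, 2.22, 2.79, 2.79, 3.14, 3.14, 3.14].

## Interface

Orientations are given as a unit quaternion [x, y, z, w].
In Python, from workcell import manip gives the robot as it stands.
- The arm moves only by the tool servo_tool, never from a script. Its argument "moves" is a list of rows, each an object with "travel": the shift along the tool's x, y, z in mm, a list of three; "dr": the turn, a rotation vector about the tool's x, y, z in degrees, a list of three. A call has 1 to 12 rows; each row shifts and turns the commanded pose from where the row before left it, along the tool's axes as they then stand; what a row does not reach is not made up. A row lasts 1/8 s, in which the tool goes at most 62.5 mm and 10.7 degrees, less where a joint would pass 70% of its speed; a pose out of reach is approached as far as the arm can. A call is refused whole if a number of a shift passes 62.5 or a number of a turn 10.7, either way. A call with a gripper value outside its range is refused whole. "claw" is the closure, from 0 (fully open) to 1 (shut), set as the call begins (left out, the last holds). The fingers move at their own pace and stop on an object; "squeeze" is the grip in N (left out, the last holds). Time passes only in rows, so rows that do not move let the fingers close. It gives the time, the measured TCP pose, the force and the opening at its end, in the units of the state.
- manip.get_obs(): the state, without advancing time (a new reading comes with each control period).
- manip.camera(name): name is "side" or "top"; returns the picture (400x640x3 uint8, blue, green, red); there is no depth.
- manip.calibration(name): a dict with "intrinsics" (3x3 intrinsics, pixels), "distortion" ([k1, k2, p1, p2, k3] as OpenCV has them; the pictures are not rectified), "view" (4x4, takes a point from world to camera coordinates). Camera axes: x right, y down, z forward; pixel columns grow to the right and rows downward; lengths in m; the calibration is good to about 2 mm. A picture is of the moment at which its call begins. calibration takes no time and is no camera call.
- manip.hand_in(): hands the job in, once; it reports no verdict.
The state is a dict: "clock": time; "joint_pos": joint angles; "joint_velocities": joint speeds; "tau": joint torques, N m; "position": TCP position; "ee_rot": TCP orientation; "ft_force": force on the tool from outside, world axes, zero at the start; "torque": the same for the moment, N m; "grip_width": opening from 0.0 (shut) to 1.0 (fully open).
Only numpy, scipy, OpenCV 4.12 (cv2) and the standard library are available. Lean on these libraries where they do the work, as an engineer would, in place of code of your own. Each camera call takes 0.05 s, during which the arm holds its last target. There are 200 camera calls.

## Working session

There is one attempt and no reset: what is moved stays moved. The work goes in short steps, Python scripts to look and compute and a tool call to move; the robot and the scene stay as the last step left them, time stands still between calls to the robot, and variables do not carry over. Pictures are saved under pics/ and viewed, on a budget of 10 in all, crops included, one or two more only if the job needs it, and the job is handed in when it is done.

Besides the shell and the picture viewer there is one more tool, called after ">>>" as a command line: name --argument value ..., lists and objects as JSON in quotes. servo_tool: Moves the arm, as the interface text tells. Its arguments: {"type":"object","properties":{"moves":{"type":"array","items":{"type":"object","properties":{"travel":{"type":"array","items":{"type":"number"}},"dr":{"type":"array","items":{"type":"number"}}}}},"claw":{"type":"number"},"squeeze":{"type":"number"}},"required":["moves"]}

```bash
mkdir -p pics
python3 - <<'E'
from workcell import manip
import cv2
o=manip.get_obs();print(o)
for n in("side","top"):
    cv2.imwrite(f"pics/{n}0.png",manip.camera(n)); c=manip.calibration(n);print(c)
E
```

```text
{'clock': 0.0, 'joint_pos': array([-1.27358023,  0.3328391 , -0.06471498,  1.4609774 ,  0.02162253,
        1.34986201, -0.08855083]), 'joint_velocities': array([-1.13355313e-03,  3.30622692e-04,  9.44405620e-05, -3.03561324e-03,
        2.06105744e-03, -1.17497971e-03,  8.85500808e-04]), 'tau': array([ 3.83530951e-04, -6.25448370e+01,  4.96306841e-02, -3.91607237e+01,
        1.63079007e-02,  9.91419627e-03, -1.31513718e-05]), 'position': array([0.19637982, 0.59294825, 0.2305192 ]), 'ee_rot': array([ 8.10678980e-01,  5.85490485e-01, -5.38118875e-04,  4.39379478e-04]), 'ft_force': array([-1.29698882,  0.17268694,  0.35040762]), 'torque': array([-0.04483923, -0.02423648, -0.02316823]), 'grip_width': 1.0018465913350447}
{'intrinsics': array([[488.37979518,   0.        , 320.47348317],
       [  0.        , 488.37979518, 206.08989165],
       [  0.        ,   0.        ,   1.        ]]), 'distortion': array([-0.07446858,  0.        ,  0.        ,  0.        ,  0.        ]), 'view': array([[ 8.42797109e-01, -5.38231393e-01, -1.79807847e-05,
        -4.23526924e-01],
       [-3.27244880e-01, -5.12394420e-01, -7.93953869e-01,
         2.97170930e-01],
       [ 4.27321684e-01,  6.69147910e-01, -6.07978004e-01,
         1.26587780e+00],
       [ 0.00000000e+00,  0.00000000e+00,  0.00000000e+00,
         1.00000000e+00]])}
{'intrinsics': array([[415.64032489,   0.        , 318.18573169],
       [  0.        , 415.64032489, 195.04796388],
       [  0.        ,   0.        ,   1.        ]]), 'distortion': array([0.02215675, 0.        , 0.        , 0.        , 0.        ]), 'view': array([[-0.02367556, -0.99971548, -0.00290303,  0.0120948 ],
       [-0.97804579,  0.02376356, -0.20703073,  0.52579128],
       [ 0.20704081, -0.00206228, -0.97833013,  1.20975878],
       [ 0.        ,  0.        ,  0.        ,  1.        ]])}
```

View pics/side0.png

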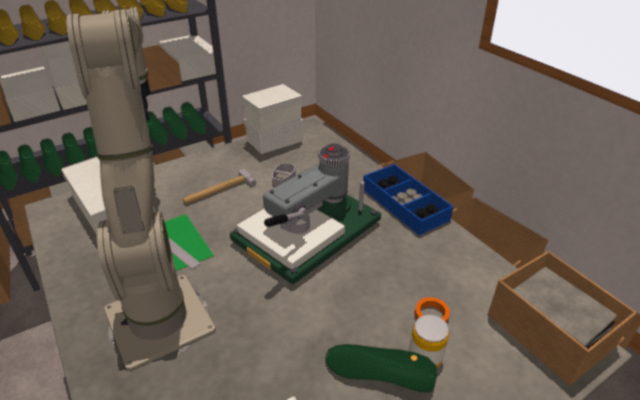

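View pics/top0.png

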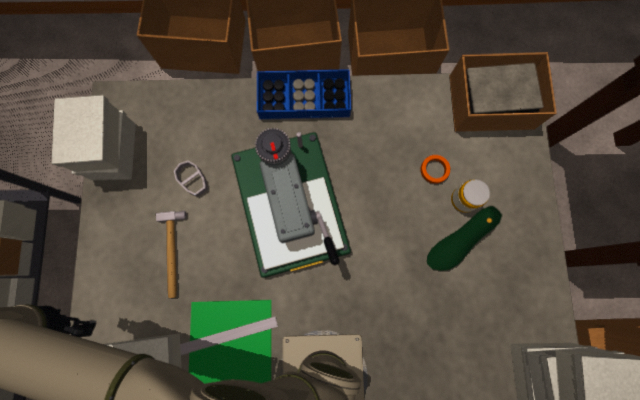

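The side view shows the press with the beam roughly forward. The top view shows the collar at about (273,145), the base corners near (233,155), (315,134), (350,249) and (265,275), and the lever grip at (330,250). Next I'll measure these.

```bash
cat > h.py <<'E'
import numpy as np,cv2
from workcell import manip
def ray(n,uv,z):
    c=manip.calibration(n);V=np.array(c["view"]);R=V[:3,:3];t=V[:3,3]
    p=cv2.undistortPoints(np.array([[uv]],float),c["intrinsics"],c["distortion"])[0,0]
    d=R.T@np.array([*p,1]);o=-R.T@t
    return o+d*(z-o[2])/d[2]
def proj(n,P):
    c=manip.calibration(n);V=np.array(c["view"])
    return cv2.projectPoints(np.array(P,float).reshape(-1,1,3),cv2.Rodrigues(V[:3,:3])[0],V[:3,3],c["intrinsics"],c["distortion"])[0][:,0]
E
python3 - <<'E'
from h import *
im=cv2.imread("pics/top0.png");hsv=cv2.cvtColor(im,cv2.COLOR_BGR2HSV)
roi=np.zeros(im.shape[:2],np.uint8);roi[120:290,215:365]=255
g=cv2.inRange(hsv,(60,90,15),(100,255,120))&roi
w=cv2.inRange(hsv,(0,0,170),(180,50,255))&roi
n,l,s,_=cv2.connectedComponentsWithStats(g)
m=np.isin(l,[i for i in range(1,n) if s[i,4]>60])
pts=np.argwhere(m)[:,::-1]
W=np.array([ray("top",p,.045)[:2] for p in pts],np.float32)
r=cv2.minAreaRect(W);print("base",r)
print(cv2.boxPoints(r))
pw=np.argwhere(w>0)[:,::-1]; n,l,s,_=cv2.connectedComponentsWithStats(w); k=1+np.argmax(s[1:,4])
pw=np.argwhere(l==k)[:,::-1]
r=cv2.minAreaRect(np.array([ray("top",p,.075)[:2] for p in pw],np.float32));print("block",r)
red=cv2.inRange(hsv,(0,120,90),(8,255,255))|cv2.inRange(hsv,(172,120,90),(180,255,255));red&=roi
n,l,s,c=cv2.connectedComponentsWithStats(red);print(s,c)
for z in(.246,.262):print(ray("top",(273,145),z))
ov=cv2.resize(im[115:285,215:365],None,fx=4,fy=3.5,interpolation=cv2.INTER_CUBIC)
cv2.imwrite("pics/crop.png",cv2.resize(im[115:285,215:365],None,fx=3.5,fy=3.5,interpolation=cv2.INTER_CUBIC))
E
```

```text
base ((0.5084396600723267, 0.08805526047945023), (0.39329200983047485, 0.2734695374965668), 14.047532081604004)
[[ 0.28448522  0.17296967]
 [ 0.35086358 -0.09232165]
 [ 0.7323941   0.00314085]
 [ 0.66601574  0.26843217]]Traceback (most recent call last):
  File "<stdin>", line 14, in <module>
  File "h.py", line 4, in ray
    c=manip.calibration(n);V=np.array(c["view"]);R=V[:3,:3];t=V[:3,3]
ValueError: time passes only in moves, steps and waits
```

```bash
cat > h.py <<'E'
import numpy as np,cv2
from workcell import manip
C={n:manip.calibration(n) for n in("side","top")}
def ray(n,uv,z):
    c=C[n];V=np.array(c["view"]);R=V[:3,:3];t=V[:3,3]
    p=cv2.undistortPoints(np.array(uv,float).reshape(-1,1,2),c["intrinsics"],c["distortion"])[:,0]
    d=np.c_[p,np.ones(len(p))]@R;o=-R.T@t
    return o+d*((z-o[2])/d[:,2])[:,None]
def proj(n,P):
    c=C[n];V=np.array(c["view"])
    return cv2.projectPoints(np.array(P,float).reshape(-1,1,3),cv2.Rodrigues(V[:3,:3])[0],V[:3,3],c["intrinsics"],c["distortion"])[0][:,0]
E
python3 - <<'E'
from h import *
im=cv2.imread("pics/top0.png");hsv=cv2.cvtColor(im,cv2.COLOR_BGR2HSV)
roi=np.zeros(im.shape[:2],np.uint8);roi[120:290,215:365]=255
w=cv2.inRange(hsv,(0,0,170),(180,50,255))&roi
n,l,s,_=cv2.connectedComponentsWithStats(w); k=1+np.argmax(s[1:,4])
r=cv2.minAreaRect(ray("top",np.argwhere(l==k)[:,::-1],.075)[:,:2].astype(np.float32));print("block",r)
red=cv2.inRange(hsv,(0,120,90),(8,255,255))|cv2.inRange(hsv,(172,120,90),(180,255,255));red&=roi
n,l,s,c=cv2.connectedComponentsWithStats(red);print(s,c)
a=np.radians(14.05);col=np.array([.5084,.0881])+.12*np.array([np.cos(a),np.sin(a)]);print("col",col)
# collar circle & beam overlay
th=np.linspace(0,2*np.pi,80)
P=np.c_[col[0]+.047*np.cos(th),col[1]+.047*np.sin(th),0*th+.246]
S=3.5;cr=cv2.resize(im[115:285,215:365],None,fx=S,fy=S,interpolation=cv2.INTER_CUBIC)
def dr(P,c):
    q=(proj("top",P)-[215,115])*S; cv2.polylines(cr,[q.astype(int)],True,c,1)
dr(P,(0,255,255))
for b in(0,):
    d=a+np.pi+b;u=np.array([np.cos(d),np.sin(d)]);v=np.array([-u[1],u[0]])
    dr([[*(col+u*x+v*y),.197] for x,y in((0,.05),(.25,.05),(.25,-.05),(0,-.05))],(255,255,0))
cv2.imwrite("pics/crop.png",cr)
E
```

```text
block ((0.43619751930236816, 0.09770842641592026), (0.21683773398399353, 0.18362006545066833), 14.419395446777344)
[[     0      0    640    400 255933]
 [   270    142      6      9     41]
 [   273    154      6      6     26]] [[319.51204026 199.51298191]
 [272.43902439 146.        ]
 [275.19230769 156.07692308]]
col [0.62481011 0.11723223]
```

View pics/crop.png

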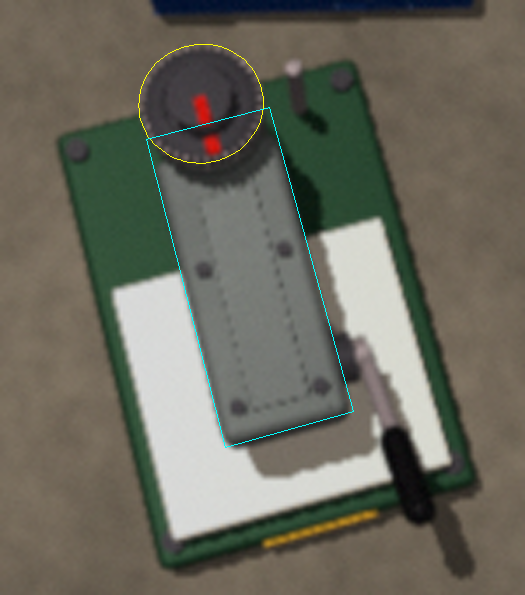

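The collar circle at centre (0.625, 0.117) fits the rim, the beam outline shows a beam angle of about 0, and the red marks are aligned. I'll shut the claw, rise, turn the tool so its x is world x, and approach the left side of the collar.

>>> servo_tool --moves '[{"travel": [0, 0, -10], "dr": [0, 0, 10.2]}, {"travel": [0, 0, -10], "dr": [0, 0, 10.2]}, {"travel": [0, 0, -10], "dr": [0, 0, 10.2]}, {"travel": [0, 0, -10], "dr": [0, 0, 10.2]}, {"travel": [0, 0, -10], "dr": [0, 0, 10.2]}, {"travel": [0, 0, -10], "dr": [0, 0, 10.2]}, {"travel": [0, 0, -10], "dr": [0, 0, 10.2]}, {"travel": [40, 35, 0], "dr": [0, 0, 0]}, {"travel": [40, 35, 0], "dr": [0, 0, 0]}, {"travel": [40, 35, 0], "dr": [0, 0, 0]}, {"travel": [40, 35, 0], "dr": [0, 0, 0]}, {"travel": [40, 35, 0], "dr": [0, 0, 0]}]' --claw 1 --squeeze 60

```text
clock: 1.6
position: [0.3983, 0.4179, 0.3011]
ee_rot: [1.0, 0.002, -0.0, 0.0]
ft_force: [0.7, 0.1, 0.2]
grip_width: -0.002
```

>>> servo_tool --moves '[{"travel": [45, 43, 0]}, {"travel": [45, 43, 0]}, {"travel": [45, 43, 0]}, {"travel": [45, 43, 0]}, {"travel": [46, 44, 0]}, {"travel": [0, 0, 30]}, {"travel": [0, 0, 30]}, {"travel": [0, 0, 14]}, {"travel": [0, 0, 0]}, {"travel": [0, 0, 0]}]'

```text
$.moves[0]: bad value
```

Run:
```python
from h import *
o=manip.get_obs();print(o["position"],o["ft_force"],o["joint_pos"].round(2))
a=manip.camera("side");b=manip.camera("top")
a=cv2.resize(a[120:240,260:400],None,fx=4,fy=4,interpolation=cv2.INTER_CUBIC)[:, :]
b=cv2.resize(b[110:230,230:290],None,fx=4,fy=4,interpolation=cv2.INTER_CUBIC)
cv2.imwrite("pics/c1.png",np.hstack([a,b]))
```

```text
[0.39831163 0.41790582 0.30108523] [0.67527706 0.07824798 0.20631949] [-1.1   0.2   0.25  1.49 -0.05  1.46 -0.84]
```

View pics/c1.png

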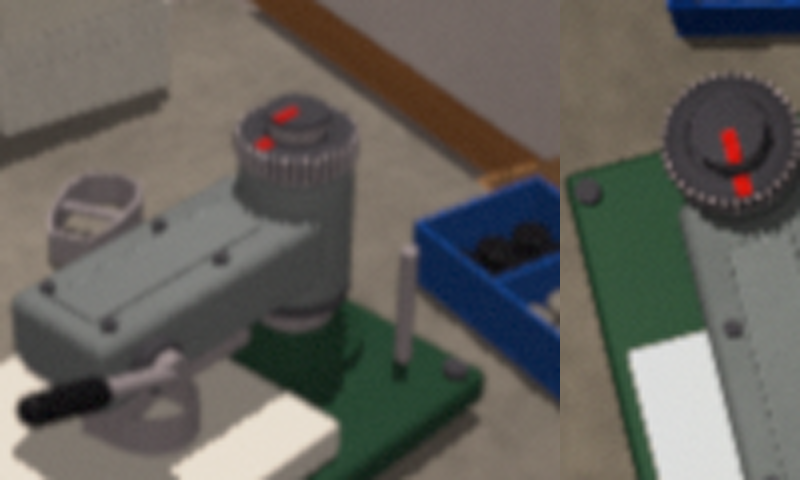

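That call was refused because every row needs dr. The crop shows both red marks aligned toward the nose, at (285,115) and (263,145) in its side half.

>>> servo_tool --moves '[{"travel": [45, 43, 0], "dr": [0, 0, 0]}, {"travel": [45, 43, 0], "dr": [0, 0, 0]}, {"travel": [45, 43, 0], "dr": [0, 0, 0]}, {"travel": [45, 43, 0], "dr": [0, 0, 0]}, {"travel": [46, 44, 0], "dr": [0, 0, 0]}, {"travel": [0, 0, 30], "dr": [0, 0, 0]}, {"travel": [0, 0, 30], "dr": [0, 0, 0]}, {"travel": [0, 0, 14], "dr": [0, 0, 0]}, {"travel": [0, 0, 0], "dr": [0, 0, 0]}, {"travel": [0, 0, 0], "dr": [0, 0, 0]}]'

```text
clock: 2.95
position: [0.624, 0.2056, 0.2287]
ee_rot: [1.0, 0.003, 0.001, -0.0]
ft_force: [0.7, 0.3, -0.3]
grip_width: -0.0
```

Run:
```python
from h import *
o=manip.get_obs();print(o["position"],o["ft_force"],o["joint_pos"].round(2))
a=manip.camera("side");b=manip.camera("top")
a=cv2.resize(a[100:220,260:400],None,fx=4,fy=4,interpolation=cv2.INTER_CUBIC)
b=cv2.resize(b[110:230,230:290],None,fx=4,fy=4,interpolation=cv2.INTER_CUBIC)
cv2.imwrite("pics/c2.png",np.hstack([a,b]))
```

```text
[0.62395801 0.20558077 0.2286839 ] [ 0.6613453   0.34226442 -0.2618442 ] [-0.7   0.42  0.42  1.39 -0.17  1.36 -0.26]
```

View pics/c2.png

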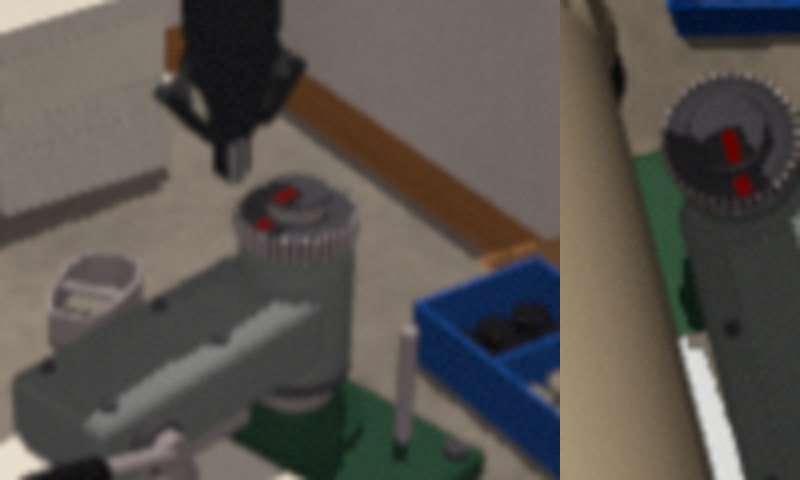

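The shut fingers stand left of the collar and clear of it, as seen at (235,165) in the crop. Now I'll feel for contact.

>>> servo_tool --moves '[{"travel": [0, 12, 0], "dr": [0, 0, 0]}, {"travel": [0, 12, 0], "dr": [0, 0, 0]}, {"travel": [0, 3, 2], "dr": [0, 0, 0]}, {"travel": [0, 3, 0], "dr": [0, 0, 0]}, {"travel": [0, 2, 0], "dr": [0, 0, 0]}, {"travel": [0, 0, 0], "dr": [0, 0, 0]}, {"travel": [0, 0, 0], "dr": [0, 0, 0]}]'

```text
clock: 3.92
position: [0.6236, 0.1769, 0.2257]
ee_rot: [1.0, 0.004, 0.001, -0.002]
ft_force: [1.7, 10.0, 1.5]
grip_width: 0.0
```

>>> servo_tool --moves '[{"travel": [-5, 1, 0], "dr": [0, 0, 0]}, {"travel": [-6, 0, 0], "dr": [0, 0, 0]}, {"travel": [-10.9, 1.4, 0], "dr": [0, 0, 0]}, {"travel": [-10.1, 4.2, 0], "dr": [0, 0, 0]}, {"travel": [-8.7, 6.7, 0], "dr": [0, 0, 0]}, {"travel": [-6.7, 8.7, 0], "dr": [0, 0, 0]}, {"travel": [-4.2, 10.1, 0], "dr": [0, 0, 0]}, {"travel": [-1.4, 10.9, 0], "dr": [0, 0, 0]}, {"travel": [0, 0, 0], "dr": [0, 0, 0]}]'

```text
clock: 5.05
position: [0.5679, 0.1286, 0.2249]
ee_rot: [1.0, 0.002, -0.003, 0.0]
ft_force: [-14.4, 0.4, 6.9]
grip_width: -0.001
```

```bash
cat >> h.py <<'E'
def redmark(tag):
    for n in("side","top"):
        im=manip.camera(n);hsv=cv2.cvtColor(im,cv2.COLOR_BGR2HSV)
        u,v=proj(n,[[.625,.118,.25]])[0].astype(int)
        roi=np.zeros(im.shape[:2],np.uint8);roi[v-30:v+30,u-30:u+30]=255
        red=(cv2.inRange(hsv,(0,130,50),(8,255,255))|cv2.inRange(hsv,(172,130,50),(180,255,255)))&roi
        N,l,s,c=cv2.connectedComponentsWithStats(red)
        for i in range(1,N):
            if s[i,4]<5: continue
            out=[]
            for z in(.247,.262):
                d=ray(n,c[i],z)[0,:2]-[.625,.118];out+=[round(1000*np.hypot(*d)),round(np.degrees(np.arctan2(d[1],d[0]))%360)]
            print(n,c[i].round(1),s[i,4],"r,ang@collar",out[:2],"@column",out[2:])
        cv2.imwrite(f"pics/{tag}_{n}.png",cv2.resize(im[v-60:v+60,u-70:u+70],None,fx=3,fy=3,interpolation=cv2.INTER_CUBIC))
    o=manip.get_obs();print(o["clock"],o["position"],o["ft_force"],o["joint_pos"].round(2))
E
python3 -c "
from h import *
redmark('r1')"
```

```text
side [331.4 148.3] 17 r,ang@collar [19, 78] @column [10, 192]
side [343.  154.8] 13 r,ang@collar [34, 291] @column [51, 268]
top [284.5 139.4] 29 r,ang@collar [35, 292] @column [35, 283]
5.15 [0.56790575 0.12864458 0.22485535] [-14.28556202  -0.47954162   7.29485253] [-0.68  0.25  0.45  1.6  -0.11  1.32 -0.2 ]
```

The red mark went from 194° to 292°, so the collar turned about 98° with no slip, at a contact force of about 14 N. I'll continue round the right side.

>>> servo_tool --moves '[{"travel": [0, 11, 0], "dr": [0, 0, 0]}, {"travel": [0, 11, 0], "dr": [0, 0, 0]}, {"travel": [1.4, 10.9, 0], "dr": [0, 0, 0]}, {"travel": [4.2, 10.1, 0], "dr": [0, 0, 0]}, {"travel": [6.7, 8.7, 0], "dr": [0, 0, 0]}, {"travel": [8.7, 6.7, 0], "dr": [0, 0, 0]}, {"travel": [10.1, 4.2, 0], "dr": [0, 0, 0]}, {"travel": [10.9, 1.4, 0], "dr": [0, 0, 0]}, {"travel": [10, 0, 0], "dr": [0, 0, 0]}, {"travel": [10, 0, 0], "dr": [0, 0, 0]}, {"travel": [0, 0, 0], "dr": [0, 0, 0]}]'

```text
clock: 6.52
position: [0.6353, 0.0618, 0.2256]
ee_rot: [1.0, 0.0, 0.001, 0.003]
ft_force: [3.3, -11.0, -0.4]
grip_width: 0.0
```

```bash
python3 -c "
from h import *
redmark('r2')"
```

```text
side [330.3 148.5] 15 r,ang@collar [19, 88] @column [14, 187]
6.625 [0.63531173 0.06183107 0.22557327] [  3.80501168 -10.21736701  -1.39830468] [-0.54  0.38  0.49  1.46 -0.18  1.34 -0.04]
```

>>> servo_tool --moves '[{"travel": [10.9, -1.4, 0], "dr": [0, 0, 0]}, {"travel": [10.1, -4.2, 0], "dr": [0, 0, 0]}, {"travel": [8.7, -6.7, 0], "dr": [0, 0, 0]}, {"travel": [6.7, -8.7, 0], "dr": [0, 0, 0]}, {"travel": [4.2, -10.1, 0], "dr": [0, 0, 0]}, {"travel": [1.4, -10.9, 0], "dr": [0, 0, 0]}, {"travel": [0, -11, 0], "dr": [0, 0, 0]}, {"travel": [0, -11, 0], "dr": [0, 0, 0]}, {"travel": [0, 0, 0], "dr": [0, 0, 0]}]'

```text
clock: 7.75
position: [0.6857, 0.1306, 0.228]
ee_rot: [1.0, 0.002, 0.013, -0.0]
ft_force: [52.6, 3.5, -12.4]
grip_width: -0.003
```

```bash
python3 -c "
from h import *
redmark('r3')"
```

```text
side [331.3 148.4] 18 r,ang@collar [19, 79] @column [11, 194]
side [323.1 152.6] 15 r,ang@collar [33, 160] @column [45, 192]
7.85 [0.68566245 0.13059111 0.22799352] [ 52.21260585   4.84991033 -13.2690957 ] [-0.57  0.5   0.47  1.29 -0.22  1.37 -0.11]
```

The force rose to 52 N at the back because the finger is a bit thicker than I assumed, with the centre nearer (0.627, 0.119) and a half-thickness of 12 mm. I'll back off 6 mm and go on. The collar stands at about 328°.

>>> servo_tool --moves '[{"travel": [6, 0, 0], "dr": [0, 0, 0]}, {"travel": [-1.4, -10.9, 0], "dr": [0, 0, 0]}, {"travel": [-4.2, -10.1, 0], "dr": [0, 0, 0]}, {"travel": [-6.7, -8.7, 0], "dr": [0, 0, 0]}, {"travel": [-8.7, -6.7, 0], "dr": [0, 0, 0]}, {"travel": [-10.1, -4.2, 0], "dr": [0, 0, 0]}, {"travel": [-10.9, -1.4, 0], "dr": [0, 0, 0]}, {"travel": [-12, 0, 0], "dr": [0, 0, 0]}, {"travel": [-12, 0, 0], "dr": [0, 0, 0]}, {"travel": [0, 0, 0], "dr": [0, 0, 0]}]'

```text
clock: 9.1
position: [0.614, 0.1753, 0.2259]
ee_rot: [1.0, 0.004, 0.0, -0.002]
ft_force: [-3.5, 8.5, 4.5]
grip_width: -0.001
```

```bash
sed -i 's/\[.625,.118\]/[.6268,.1194]/' h.py; python3 -c "
from h import *
redmark('r4')"
```

```text
side [331.1 148.3] 17 r,ang@collar [18, 85] @column [13, 194]
side [341.4 155.2] 12 r,ang@collar [32, 279] @column [53, 260]
top [284.9 142. ] 28 r,ang@collar [35, 276] @column [36, 268]
top [272.3 146. ] 37 r,ang@collar [7, 195] @column [12, 197]
9.2 [0.61400613 0.17531919 0.22588402] [-5.35010625  8.11447296  5.48521104] [-0.69  0.38  0.46  1.45 -0.17  1.35 -0.22]
```

View pics/r4_side.png

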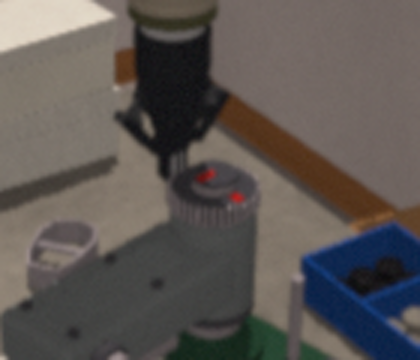

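The collar mark is at about 277°, for a total of 443°, so 277° remain. Next come the front-left quarter, the front slide and the front-right quarter.

>>> servo_tool --moves '[{"travel": [-10.9, 1.4, 0], "dr": [0, 0, 0]}, {"travel": [-10.1, 4.2, 0], "dr": [0, 0, 0]}, {"travel": [-8.7, 6.7, 0], "dr": [0, 0, 0]}, {"travel": [-6.7, 8.7, 0], "dr": [0, 0, 0]}, {"travel": [-4.2, 10.1, 0], "dr": [0, 0, 0]}, {"travel": [-1.4, 10.9, 0], "dr": [0, 0, 0]}, {"travel": [0, 11, 0], "dr": [0, 0, 0]}, {"travel": [0, 11, 0], "dr": [0, 0, 0]}, {"travel": [1.4, 10.9, 0], "dr": [0, 0, 0]}, {"travel": [4.2, 10.1, 0], "dr": [0, 0, 0]}, {"travel": [6.7, 8.7, 0], "dr": [0, 0, 0]}, {"travel": [0, 0, 0], "dr": [0, 0, 0]}]'

```text
clock: 10.7
position: [0.5856, 0.0767, 0.225]
ee_rot: [1.0, 0.001, -0.0, 0.001]
ft_force: [-2.4, -0.8, 0.5]
grip_width: -0.007
```

```bash
python3 -c "
from h import *
redmark('r5')"
```

```text
10.8 [0.58557543 0.07760518 0.22521759] [-1.06641438 -0.91013196 -0.46842744] [-0.63  0.27  0.5   1.59 -0.13  1.31 -0.1 ]
```

The contact is light at this corner, so I'll press in about 3 mm more for the rest of the quarter.

>>> servo_tool --moves '[{"travel": [2, -2, 0], "dr": [0, 0, 0]}, {"travel": [8.7, 6.7, 0], "dr": [0, 0, 0]}, {"travel": [10.1, 4.2, 0], "dr": [0, 0, 0]}, {"travel": [10.9, 1.4, 0], "dr": [0, 0, 0]}, {"travel": [11, 1, 0], "dr": [0, 0, 0]}, {"travel": [11, 1, 0], "dr": [0, 0, 0]}, {"travel": [0, 0, 0], "dr": [0, 0, 0]}]'

```text
clock: 11.68
position: [0.6406, 0.0628, 0.2256]
ee_rot: [1.0, 0.001, 0.001, 0.002]
ft_force: [3.7, -9.3, -1.3]
grip_width: 0.002
```

```bash
python3 -c "
from h import *
redmark('r6')"
```

```text
side [330.8 148.4] 17 r,ang@collar [18, 89] @column [14, 192]
side [322.6 149.1] 11 r,ang@collar [36, 129] @column [37, 170]
11.775 [0.64051506 0.06280038 0.22560255] [ 4.07388587 -8.58051338 -1.17114918] [-0.55  0.4   0.51  1.44 -0.19  1.35 -0.03]
```

View pics/r6_side.png

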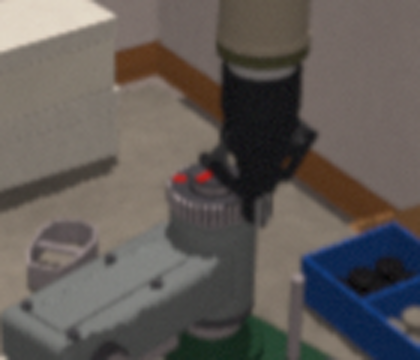

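The collar mark is at about 129°, so the collar has turned about 655° and 65° remain.

>>> servo_tool --moves '[{"travel": [10.9, -1.4, 0], "dr": [0, 0, 0]}, {"travel": [10.1, -4.2, 0], "dr": [0, 0, 0]}, {"travel": [8.7, -6.7, 0], "dr": [0, 0, 0]}, {"travel": [6.7, -8.7, 0], "dr": [0, 0, 0]}, {"travel": [3.5, -8, 0], "dr": [0, 0, 0]}, {"travel": [0, 0, 0], "dr": [0, 0, 0]}]'

```text
clock: 12.52
position: [0.6818, 0.0944, 0.2261]
ee_rot: [1.0, 0.002, 0.003, 0.001]
ft_force: [11.4, -4.6, -1.4]
grip_width: -0.001
```

```bash
python3 -c "
from h import *
redmark('r7')"
```

```text
side [331.2 148.4] 19 r,ang@collar [17, 86] @column [13, 197]
side [326.8 154.9] 13 r,ang@collar [31, 194] @column [52, 212]
12.625 [0.68181497 0.09440051 0.2261219 ] [12.87546311 -5.50777509 -2.42882882] [-0.54  0.5   0.5   1.31 -0.23  1.38 -0.05]
```

The mark is back in line at 194°, so the collar is at 720°. Now I'll leave the rim, rise, and cross to the beam's left side.

>>> servo_tool --moves '[{"travel": [15, 8, 0], "dr": [0, 0, 0]}, {"travel": [10, 5, 0], "dr": [0, 0, 0]}, {"travel": [0, 0, -45], "dr": [0, 0, 0]}, {"travel": [0, 0, -45], "dr": [0, 0, 0]}, {"travel": [-50, -20, 0], "dr": [0, 0, 0]}, {"travel": [-50, -20, 0], "dr": [0, 0, 0]}, {"travel": [-50, -20, 0], "dr": [0, 0, 0]}, {"travel": [-50, -20, 0], "dr": [0, 0, 0]}, {"travel": [-37, -12, 0], "dr": [0, 0, -7]}, {"travel": [0, 0, 0], "dr": [0, 0, -7]}, {"travel": [0, 0, 0], "dr": [0, 0, 0]}]'

```text
clock: 14.0
position: [0.4666, 0.1739, 0.3158]
ee_rot: [0.992, 0.124, 0.0, -0.0]
ft_force: [0.7, 0.2, -0.6]
grip_width: 0.003
```

```bash
python3 -c "
from h import *
redmark('r8')"
```

```text
side [331.1 148.4] 18 r,ang@collar [17, 86] @column [14, 195]
side [326.7 154.9] 12 r,ang@collar [31, 193] @column [52, 212]
top [272.5 146.4] 42 r,ang@collar [8, 197] @column [13, 197]
top [276.5 154.9] 29 r,ang@collar [34, 202] @column [39, 202]
14.1 [0.466986   0.17339371 0.31540333] [-1.11187592  0.72641054 -0.63542783] [-0.87 -0.    0.42  1.67  0.    1.47 -0.2 ]
```

View pics/r8_side.png

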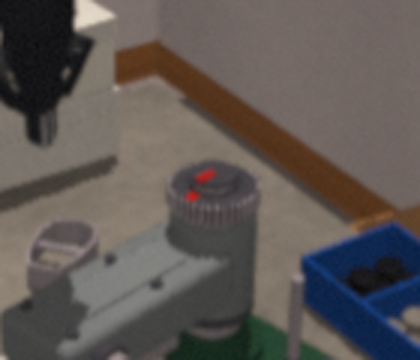

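Both marks line up and the beam is still over the block. Now I'll go down beside the beam and make contact.

>>> servo_tool --moves '[{"travel": [0, 0, 38], "dr": [0, 0, 0]}, {"travel": [0, 0, 38], "dr": [0, 0, 0]}, {"travel": [0, 0, 38], "dr": [0, 0, 0]}, {"travel": [0, 0, 36], "dr": [0, 0, 0]}, {"travel": [0, 12, 0], "dr": [0, 0, 0]}, {"travel": [0, 12, 0], "dr": [0, 0, 0]}, {"travel": [0, 5, 0], "dr": [0, 0, 0]}, {"travel": [0, 0, 0], "dr": [0, 0, 0]}]'

```text
clock: 15.1
position: [0.4744, 0.1451, 0.1664]
ee_rot: [0.992, 0.124, 0.001, -0.0]
ft_force: [-0.3, 0.5, 0.4]
grip_width: -0.001
```

>>> servo_tool --moves '[{"travel": [0, 2, 0], "dr": [0, 0, 0]}, {"travel": [-4.8, 12.6, 0], "dr": [0, 0, -5]}, {"travel": [-4.8, 12.6, 0], "dr": [0, 0, -5]}, {"travel": [-4.8, 12.6, 0], "dr": [0, 0, -5]}, {"travel": [-4.8, 12.6, 0], "dr": [0, 0, -5]}, {"travel": [-4.8, 12.6, 0], "dr": [0, 0, -5]}, {"travel": [-4.8, 12.6, 0], "dr": [0, 0, -5]}, {"travel": [-4.8, 12.6, 0], "dr": [0, 0, -5]}, {"travel": [-4.8, 12.6, 0], "dr": [0, 0, -5]}, {"travel": [0, 0, 0], "dr": [0, 0, 0]}]'

```text
clock: 16.35
position: [0.4945, 0.039, 0.1654]
ee_rot: [0.89, 0.455, 0.0, 0.0]
ft_force: [0.8, 0.3, 0.1]
grip_width: 0.001
```

```bash
python3 -c "
from h import *
redmark('r9')"
```

```text
side [331.2 148.4] 19 r,ang@collar [17, 86] @column [13, 197]
side [326.5 154.8] 13 r,ang@collar [31, 192] @column [52, 211]
16.45 [0.49413797 0.03994892 0.16526593] [-0.4317588  -0.08202394 -0.05481909] [-0.67  0.09  0.52  1.91 -0.05  1.16  0.82]
```

View pics/r9_side.png

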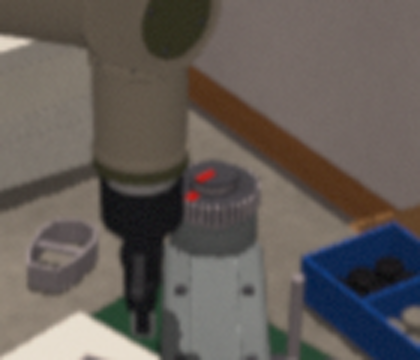

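The beam has swung about 40° and the collar has not moved. Next is the second half.

>>> servo_tool --moves '[{"travel": [-4.8, 12.6, 0], "dr": [0, 0, -5]}, {"travel": [-4.8, 12.6, 0], "dr": [0, 0, -5]}, {"travel": [-4.8, 12.6, 0], "dr": [0, 0, -5]}, {"travel": [-4.8, 12.6, 0], "dr": [0, 0, -5]}, {"travel": [-4.8, 12.6, 0], "dr": [0, 0, -5]}, {"travel": [-4.8, 12.6, 0], "dr": [0, 0, -5]}, {"travel": [-4.8, 12.6, 0], "dr": [0, 0, -5]}, {"travel": [-4.8, 12.6, 0], "dr": [0, 0, -5]}, {"travel": [0, 3, 0], "dr": [0, 0, 0]}, {"travel": [0, 0, 0], "dr": [0, 0, 0]}]'

```text
clock: 17.7
position: [0.5773, -0.027, 0.1648]
ee_rot: [0.681, 0.732, -0.002, -0.002]
ft_force: [-11.2, -2.2, 5.6]
grip_width: 0.001
```

The 11 N reaction shows the beam is at its stop. I'll back off, rise, and look.

>>> servo_tool --moves '[{"travel": [0, -10, 0], "dr": [0, 0, 0]}, {"travel": [0, -20, 0], "dr": [0, 0, 0]}, {"travel": [0, -20, 0], "dr": [0, 0, 0]}, {"travel": [0, 0, -50], "dr": [0, 0, 0]}, {"travel": [0, 0, -50], "dr": [0, 0, 0]}, {"travel": [0, 0, -50], "dr": [0, 0, 0]}, {"travel": [30, -30, 0], "dr": [0, 0, 0]}, {"travel": [45, -20, 0], "dr": [0, 0, 0]}, {"travel": [45, -10, 0], "dr": [0, 0, 0]}, {"travel": [45, 0, 0], "dr": [0, 0, 0]}, {"travel": [45, 0, 0], "dr": [0, 0, 0]}, {"travel": [0, 0, 0], "dr": [0, 0, 0]}]'

```text
clock: 19.2
position: [0.4525, 0.1782, 0.3149]
ee_rot: [0.678, 0.735, 0.0, -0.0]
ft_force: [-0.2, -0.2, 0.7]
grip_width: 0.0
```

Run:
```python
from h import *
redmark('r10')
im=manip.camera("top");C0=np.array([.6268,.1194]);S=3.5
x0,y0=215,105;cr=cv2.resize(im[y0:y0+160,x0:x0+190],None,fx=S,fy=S,interpolation=cv2.INTER_CUBIC)
d=np.radians(194.2)+1.4;u=np.array([np.cos(d),np.sin(d)]);v=np.array([-u[1],u[0]])
q=(proj("top",[[*(C0+u*x+v*y),.197] for x,y in((0,.05),(.25,.05),(.25,-.05),(0,-.05))])-[x0,y0])*S
cv2.polylines(cr,[q.astype(int)],True,(255,255,0),1);cv2.imwrite("pics/end.png",cr)
```

```text
side [331.2 148.4] 19 r,ang@collar [17, 86] @column [13, 197]
side [326.8 154.9] 13 r,ang@collar [31, 194] @column [52, 212]
top [272.5 146.4] 42 r,ang@collar [8, 197] @column [13, 197]
top [276.5 154.9] 29 r,ang@collar [34, 202] @column [39, 202]
19.3 [0.45368586 0.17433791 0.31524402] [-0.03810748 -0.55509537 -0.70229314] [-0.75 -0.02  0.29  1.69  0.01  1.47  1.18]
```

View pics/end.png

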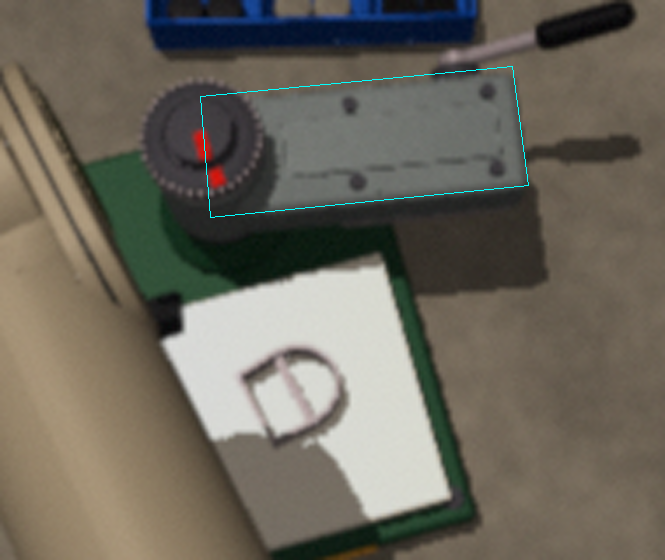

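The top view shows the beam matching the outline drawn for 1.4 rad, the die clear on the block near (295,395), the lever up, and the red marks aligned. The arm is clear, so I'll move a little farther away and hand in.

>>> servo_tool --moves '[{"travel": [45, 0, -10], "dr": [0, 0, 0]}, {"travel": [45, 0, -10], "dr": [0, 0, 0]}, {"travel": [0, 0, 0], "dr": [0, 0, 0]}, {"travel": [0, 0, 0], "dr": [0, 0, 0]}]'

```text
clock: 19.85
position: [0.4478, 0.2626, 0.3353]
ee_rot: [0.681, 0.732, -0.0, 0.0]
ft_force: [-0.2, -0.2, 0.3]
grip_width: 0.003
```

```bash
python3 -c "
from workcell import manip
print(manip.get_obs()['ft_force']);print(manip.hand_in())"
```

```text
[-0.23118066 -0.18326916  0.28914578]
the job is handed in; nothing more can be done
None
```

I loosened the collar two full turns with the shut fingertips, pushed the beam round to its stop, moved away and handed the job in at about 20 s.

- **Collar:** I followed the red mark through about 98°, 328°, 443°, 655° and 720°. At the end the marks line up again: 194° in the side view and 202° in the top view, against 194° at the start. The two views differ by 8°, well inside the quarter turn allowed.
- **Beam:** pushing at the end met an 11 N reaction, and the top view matches the outline drawn for 1.4 rad.
- **Lever and die:** the lever is up and the die stands clear on the block. I judged both by eye in the picture and did not measure how far the die may have moved.
- **Other loose things:** I did not measure them again at the end. The arm's path kept away from them.
- **Robot:** the force reading was about 0 before hand-in, so it was touching nothing.

Once, at the back of the collar, the contact force reached 52 N on the fingers because they were thicker than I had assumed. I backed off 6 mm at once. One move call was refused because its rows lacked "dr", and nothing moved.

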